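# Counterbalance a centrifuge bucket on the lab balance

### The arm

A 6-joint arm with a two-finger parallel gripper is mounted at the origin on the work surface. World frame = base frame: x ahead of the robot, y to its left, z up, the work surface at z = 0. Lengths are in m, angles in degrees, forces in N, time in s.
With the tool pointing down it reaches from about 0.4 to 0.825 m from the base axis. Payload 7 kg.
Tool frame: the origin (TCP) lies midway between the tips of the shut fingers; the grasp point (between the pads) lies 19 mm behind it (arm.hold_point_z is the z of the grasp point in the tool frame, in m); z points along the fingers, y is the direction in which the jaws open and shut (so a half turn about z gives the same grasp; the last joint's range is limited). The gripper opens to 85 mm and grips with 20 to 120 N. Pads are 22 mm wide; open, the fingers measure 114 mm over their backs; the gripper's body (76 mm by 85 mm) begins 54 mm behind the grasp point. The pads swing forward as they close: fully open they stand 13 mm farther back than shut.
Start: joints at [-54.368, 20.546, 0.682, 0, -70.136, -16.507], TCP at [0.221, -0.638, 0.231] pointing down, gripper open.
Joint ranges: [-176.03, 176.03], [-82.01, 121.73], [-58.28, 71.71], [-173.87, 95.51], [-174.79, -0.11], [-173.66, 173.66]. Speed limits (degrees/s): [136.94, 136.94, 172.46, 180, 180, 180].

### API

Orientations are given as a 3x3 rotation matrix whose columns are the frame's x, y, z axes.
In Python, from plant import arm, snapshot, trace, landmark_of gives the robot as it stands. The module is installed in compiled form; this text tells all that it offers.
- The arm moves only by the shell command python3 -m creep 'ROWS' [OPENING]. ROWS is JSON, a list that holds one entry, the list of rows, each a list of 4 numbers: the shift along the tool's x, y, z in units of 50 cm (1.0 is 50 cm), then the turn about the tool's z in units of 2 rad (1.0 is 2 rad). In form: [[[x, y, z, roll], ...]]. A call has exactly 8 rows; each row is the pose to reach, as a shift and turn from the pose measured when the call began, along the tool's axes at that moment; what a row does not reach only later rows make up. A row lasts 1/10 s, in which the tool goes at most 50 mm and 8.59 degrees, less where a joint would pass 70% of its speed; a pose out of reach is approached as far as the arm can. A call with a number of a shift or a turn outside -1 to 1 is refused whole. A call with a gripper value outside its range is refused whole. OPENING is the closure, from 0 (fully open) to 1 (shut), set as the call begins (- or left out, the last holds). The fingers move at their own pace and stop on an object; the grip force is fixed at half the most. Time passes only in rows, so rows that repeat a pose let the fingers close, or fill a call up. It gives the time, the measured TCP pose, the force and the opening at its end, in the units of the state.
- arm.sense(): the state, without advancing time (a new reading comes with each control period).
- snapshot(name): name is "scene" or "top" or "wrist"; returns a dict with "image" (480x640x3 uint8, red, green, blue), "depth" (480x640 float32, m along the optical axis (not along the pixel's ray), 0 where there is no reading), "fx", "fy", "cx", "cy" (pixels), "camera_from_world" (4x4, takes a point from world to camera coordinates); the wrist camera has in their place "hand_eye" (4x4, takes a point from camera to tool coordinates, whose origin is the TCP and whose axes are the flange's). Camera axes: x right, y down, z forward; pixel columns grow to the right and rows downward; lengths in m; the calibration is good to about 2 mm. A picture is of the moment at which its call begins: read the wrist's pose just before it.
- arm.job_done(): hands the job in, once; it reports no verdict.
Trained networks look in a picture, given as the dict that the camera call returned (one of the last four; its "shot" number tells which), for a name from the list of things; names that differ only in an ending like _2 or _b are one class to them, and where a whole thing is asked for, a point or a joint stands for the part that bears it (a point fixed in the world has none). Each returns a list of dicts, best first, with "confidence" (0 to 1); they miss things now and then, are a little off and sometimes report something else, mostly with a low value. They report only what shows in the picture. A call takes as long as a camera call. They do not tell look-alikes from the thing itself.
- trace(picture, query): "region" (480x640 bool, what is visible of it).
- landmark_of(picture, query): "centre" ([x, y, z] in m, in world coordinates, good to about 4 mm: a listed point, or the origin of a listed thing).
The state is a dict: "time_s": time; "joint_positions": joint angles; "joint_velocities": joint speeds; "tau": joint torques, N m; "eef_pos": TCP position; "ee_rot": TCP orientation; "wrist_force": force on the tool from outside, world axes, zero at the start; "torque": the same for the moment, N m; "opening": finger opening in m.
Only numpy, scipy, OpenCV 4.12 (cv2) and the standard library are available. Lean on these libraries where they do the work, as an engineer would, in place of code of your own. Each camera call takes 0.05 s, during which the arm holds its last target. There are 200 camera calls.

### The job

Find out what counterweight the loaded centrifuge bucket needs: with the closed gripper, gently ease the empty weight pan down until the beam is level, hold it there a moment to feel the push it takes, then let go. Then thread the two ring weights that make up that amount onto the pan's spindle, so that they sit flat and the beam floats level by itself; leave the third ring on its mat. Handle the weight pan gently, never let it sink to its bottom stop, and do not disturb the buckets or the jar.

Things in the scene. Friction and masses are not known exactly. Their poses are not given: they have to be found in the camera images.
- beam (a joint): Tilt of the balance beam (rad): 0 level, negative when the weight pan is high, positive when it is low. Stops at -0.08 (where it starts, held by the bucket) and +0.08. 0.01 rad is 1.5 mm of weight-pan height. A weak spring adds 0.07 N of pan push per 0.01 rad off level; a dashpot resists with about 12 N per m/s of pan speed, so after release it settles in 1 to 2 s.
- spindle_top (a point): Top centre of the steel spindle on the blue weight pan: upright, 12 mm diameter, 56 mm tall above the pan, the last 4 mm tapering to a 6 mm flat. It goes down with the pan: 12 mm lower when level than at the start. It may be pressed down with the fingertips; the push needed is the same anywhere on the pan.
- spindle_foot (a point): Foot of the spindle, centre of the flat top of the round blue weight pan (diameter 110 mm, 5 mm thick, no rim); z up. 75 mm above the bench when level, 87 mm at the start. Ring weights seat flat on this surface, a second one on top of the first.
- weightpan: The round blue weight pan with its spindle; stays horizontal as it goes up and down. Origin on its link pin, 30 mm below its top surface, on the spindle axis; z up. At level and at rest, the downward push on it equals the weight of the counterweight still needed (mass x 9.81), within 0.15 N. Needed at the start: always close to 300, 500 or 600 g.
- balance: White base of an equal-arm balance, 150 x 400 mm, fixed to the bench. Origin at the centre of its underside; its y axis runs along the beam to the weight pan (centre at y = +150 mm, the robot's left; the bucket's pan at y = -150 mm). Its place and yaw (to 0.3 rad) vary. A pointer before a green patch at its middle shows level.
- w100_mid (a point): Centre (half-way up, on the axis) of the white-painted aluminium counterweight: a plain upright ring, outer diameter 45 mm, 26 mm tall, 100 g, with a 15 mm bore through it along z. It stands on the green mat; the three rings swap places, over 85 mm apart between centres. Grip it by its outside from above.
- w200_mid (a point): Centre (half-way up, on the axis) of the brass counterweight: a plain upright ring, outer diameter 40 mm, 22 mm tall, 200 g, with a 15 mm bore through it along z. It stands on the green mat; the three rings swap places, over 85 mm apart between centres. Grip it by its outside from above.
- w400_mid (a point): Centre (half-way up, on the axis) of the dark steel counterweight: a plain upright ring, outer diameter 50 mm, 28 mm tall, 400 g, with a 15 mm bore through it along z. It stands on the green mat; the three rings swap places, over 85 mm apart between centres. Grip it by its outside from above.
- w100: The white 100 g ring, origin at the centre of its underside, z along its bore.
- w200: The brass 200 g ring, origin at the centre of its underside, z along its bore.
- w400: The dark steel 400 g ring, origin at the centre of its underside, z along its bore.
- mat: Green rubber mat, 200 x 190 mm, 3 mm thick, fixed on the bench, on which the rings start. Origin at the centre of its underside.
- bucket_p: One of three look-alike capped centrifuge buckets (aluminium, blue cap, 66 mm across, 92 mm tall) with different contents. One of the three stands on the balance's steel pan at the robot's right, the other two on a grey stand (63 mm tall); which is which changes. Origin at the centre of its underside. Not to be touched.
- bucket_q: One of three look-alike capped centrifuge buckets (aluminium, blue cap, 66 mm across, 92 mm tall) with different contents. One of the three stands on the balance's steel pan at the robot's right, the other two on a grey stand (63 mm tall); which is which changes. Origin at the centre of its underside. Not to be touched.
- bucket_r: One of three look-alike capped centrifuge buckets (aluminium, blue cap, 66 mm across, 92 mm tall) with different contents. One of the three stands on the balance's steel pan at the robot's right, the other two on a grey stand (63 mm tall); which is which changes. Origin at the centre of its underside. Not to be touched.
- jar: Amber glass jar with an orange cap, 56 mm diameter, 80 mm tall, a bystander. Origin at the centre of its underside.
Things that resemble listed ones, but are neither listed nor needed, are in the scene too. What is shaped like the w200 but blue or pink is not meant. Of the things shaped like the w100, the white one is meant.

How it is judged (in metres and radians):
On the way, in this order (a step that is already met when the one before it is completed fails the run):
1. The empty weight pan is held down at level (beam within 0.03 rad) by the fingers (value of joint beam between -0.03 and 0.03 rad and contact force between the fingers and weightpan above 0.5 N), for 0.3 s.
2. The first ring sits on the weight pan, threaded on the spindle and let go ((((horizontal distance between w100_mid and spindle_foot below 0.004 m and z of w100_mid in the frame of spindle_foot between 0.005 and 0.05 m and angle between w100_mid's own z axis and vertical below 0.06 rad) and contact force between the fingers and w100 below 0.05 N) or ((horizontal distance between w200_mid and spindle_foot below 0.004 m and z of w200_mid in the frame of spindle_foot between 0.005 and 0.05 m and angle between w200_mid's own z axis and vertical below 0.06 rad) and contact force between the fingers and w200 below 0.05 N) or ((horizontal distance between w400_mid and spindle_foot below 0.004 m and z of w400_mid in the frame of spindle_foot between 0.005 and 0.05 m and angle between w400_mid's own z axis and vertical below 0.06 rad) and contact force between the fingers and w400 below 0.05 N))), for 0.2 s.
At the end, for the whole second after the job is handed in: The beam floats level within 0.03 rad and at rest; exactly two rings are threaded on the spindle, upright and seated (within 4 mm of its axis); the third is within 30 mm of where it started (value of joint beam between -0.03 and 0.03 rad and velocity of joint beam between -0.03 and 0.03 rad/s and (((horizontal distance between w100_mid and spindle_foot below 0.004 m and z of w100_mid in the frame of spindle_foot between 0.005 and 0.05 m and angle between w100_mid's own z axis and vertical below 0.06 rad) and (horizontal distance between w200_mid and spindle_foot below 0.004 m and z of w200_mid in the frame of spindle_foot between 0.005 and 0.05 m and angle between w200_mid's own z axis and vertical below 0.06 rad) and distance of w400_mid from where it was at the start of the episode below 0.03 m) or ((horizontal distance between w100_mid and spindle_foot below 0.004 m and z of w100_mid in the frame of spindle_foot between 0.005 and 0.05 m and angle between w100_mid's own z axis and vertical below 0.06 rad) and (horizontal distance between w400_mid and spindle_foot below 0.004 m and z of w400_mid in the frame of spindle_foot between 0.005 and 0.05 m and angle between w400_mid's own z axis and vertical below 0.06 rad) and distance of w200_mid from where it was at the start of the episode below 0.03 m) or ((horizontal distance between w200_mid and spindle_foot below 0.004 m and z of w200_mid in the frame of spindle_foot between 0.005 and 0.05 m and angle between w200_mid's own z axis and vertical below 0.06 rad) and (horizontal distance between w400_mid and spindle_foot below 0.004 m and z of w400_mid in the frame of spindle_foot between 0.005 and 0.05 m and angle between w400_mid's own z axis and vertical below 0.06 rad) and distance of w100_mid from where it was at the start of the episode below 0.03 m))); the robot touches nothing.
It fails at once if The weight pan is pushed or loaded down almost to its bottom stop (beam beyond +0.065 rad) (value of joint beam above 0.065 rad).
It fails at once if The weight pan is handled roughly: more than 15 N on it (contact force between weightpan and anything else above 15 N).
It fails at once if A bucket or the jar is disturbed (moved more than 30 mm) (distance of any of bucket_p, bucket_q, bucket_r, jar from where it was at the start of the episode above 0.03 m).
It also fails if it takes over 70 s, if anything falls off the work surface, if the arm or the gripper's body presses on something with over 40 N, if the wrist force passes 120 N, or if a joint passes its speed limit or range.

## Working session

There is one attempt and no reset: what is moved stays moved. The work goes in short steps, Python scripts to look and compute and a shell command to move; the robot and the scene stay as the last step left them, time stands still between calls to the robot, and variables do not carry over. Pictures are saved under pics/ and viewed, about 8 in all and at most 12, crops included, and the job is handed in when it is done.

```bash
mkdir -p pics
cat > h.py <<'E'
import numpy as np, cv2
from plant import arm, snapshot, trace, landmark_of
def save(p,n,box=None,s=1):
    im=p["image"][:,:,::-1]
    if box: im=im[box[1]:box[3],box[0]:box[2]]
    cv2.imwrite("pics/"+n,cv2.resize(im,None,fx=s,fy=s))
def world(p,T=None):
    d=p["depth"];v,u=np.indices(d.shape)
    c=np.stack([(u-p["cx"])/p["fx"]*d,(v-p["cy"])/p["fy"]*d,d,np.ones_like(d)],-1)
    if "camera_from_world" in p: M=np.linalg.inv(p["camera_from_world"])
    else: M=T@p["hand_eye"]
    return (c@M.T)[...,:3]
def tool():
    s=arm.sense();T=np.eye(4);T[:3,:3]=s["ee_rot"];T[:3,3]=s["eef_pos"];return T,s
def rows(target,yaw=None):
    T,s=tool();d=T[:3,:3].T@(np.array(target)-T[:3,3]);return d/0.5
E
python3 - <<'E'
from h import *
np.set_printoptions(precision=4,suppress=True)
s=arm.sense();print(s)
for cam in("top","scene"):
    p=snapshot(cam);save(p,cam+"1.png")
    for q in("spindle_top","spindle_foot","balance","w100_mid","w200_mid","w400_mid","mat","jar","bucket_p"):
        for r in landmark_of(p,q):
            print(cam,q,np.round(r["centre"],4),round(r["confidence"],2), np.round((lambda c:(c[0]/c[2]*p["fx"]+p["cx"],c[1]/c[2]*p["fy"]+p["cy"]))(p["camera_from_world"]@np.r_[r["centre"],1])))
E
```

```text
{'time_s': 0.0, 'joint_positions': array([-54.3688,  20.5928,   0.6343,  -0.0205, -70.1338, -16.5067]), 'joint_velocities': array([-0.0671,  0.0326,  0.0948,  0.0536,  0.015 , -0.0135]), 'tau': array([ -0.0006, -58.3319,  29.3418,   6.9367,  -0.006 ,   0.    ]), 'eef_pos': array([ 0.221 , -0.6373,  0.2304]), 'ee_rot': array([[-0.9448, -0.3275, -0.0007],
       [-0.3275,  0.9448,  0.0015],
       [ 0.0001,  0.0016, -1.    ]]), 'wrist_force': array([ 0.5881, -0.4114, -0.0237]), 'torque': array([-0.0173, -0.0351,  0.0058]), 'opening': 0.08549281718988226}
top spindle_top [0.4606 0.0521 0.1418] 0.67 [330. 279.]
top spindle_foot [0.4602 0.0505 0.0897] 0.67 [330. 282.]
top balance [ 0.5002 -0.096  -0.001 ] 0.84 [398. 268.]
top balance [0.4641 0.0494 0.0878] 0.72 [331. 281.]
top w100_mid [0.6571 0.4166 0.0161] 0.73 [162. 196.]
top w100_mid [ 0.501  -0.0945 -0.0012] 0.7 [398. 268.]
top w100_mid [0.5371 0.4418 0.0127] 0.61 [148. 250.]
top w200_mid [0.4217 0.2358 0.0145] 0.85 [241. 304.]
top w200_mid [0.3164 0.1872 0.0113] 0.77 [263. 356.]
top w200_mid [0.3235 0.2939 0.0106] 0.64 [212. 352.]
t
[... 504 characters left out ...]
0_mid [0.5298 0.286  0.0164] 0.97 [425. 314.]
scene w100_mid [0.6606 0.4162 0.0131] 0.97 [461. 407.]
scene w100_mid [0.5399 0.4462 0.0097] 0.8 [504. 361.]
scene w200_mid [0.3236 0.2954 0.0152] 0.83 [473. 242.]
scene w200_mid [0.319  0.1851 0.0066] 0.79 [424. 222.]
scene w400_mid [0.4298 0.3411 0.0198] 0.66 [474. 288.]
scene mat [0.482  0.2861 0.004 ] 0.71 [435. 299.]
scene jar [0.7127 0.3121 0.0006] 0.76 [391. 404.]
scene bucket_p [ 0.5383 -0.2433  0.0626] 0.98 [196. 192.]
scene bucket_p [0.7739 0.0602 0.0659] 0.66 [247. 345.]
scene bucket_p [ 0.7829 -0.0437  0.0577] 0.61 [198. 324.]
scene bucket_p [0.4666 0.0481 0.1434] 0.28 [333. 198.]
scene bucket_p [0.4636 0.0523 0.0837] 0.18 [336. 218.]
```

View pics/top1.png

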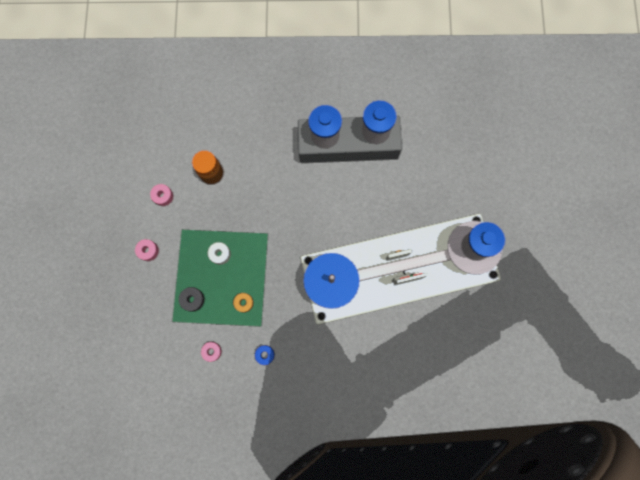

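View pics/scene1.png

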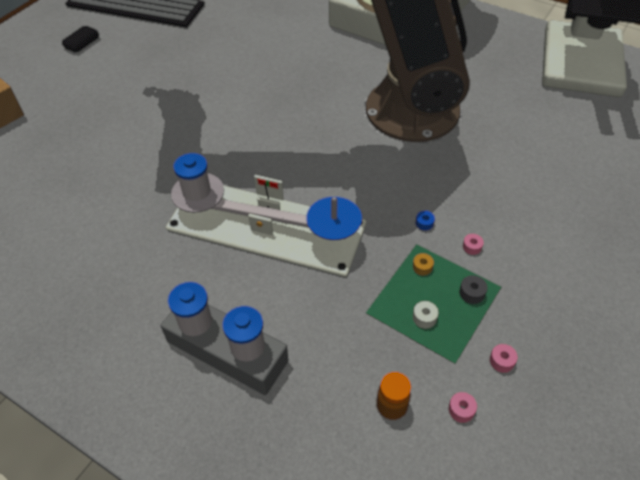

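The top view shows the white ring at (218,253), the dark one at (191,299) and brass at (243,302), all on the mat. Look-alikes: pink rings at (161,195), (146,250) and (211,351), and a blue one at (264,355), all off the mat. I choose the three on the mat. The spindle is at (331,278), and the bucket on the steel pan is at (486,240). I'll move above the spindle now, keeping the tool yaw since it is already aligned with the beam.

```bash
python3 -m creep '[[[-0.057,0.071,-0.03,0],[-0.114,0.142,-0.06,0],[-0.171,0.213,-0.09,0],[-0.228,0.284,-0.12,0],[-0.285,0.355,-0.14,0],[-0.342,0.426,-0.14,0],[-0.399,0.497,-0.14,0],[-0.456,0.568,-0.14,0]]]' 1
python3 -m creep '[[[-0.057,0.071,0,0],[-0.114,0.142,0,0],[-0.171,0.213,0,0],[-0.228,0.284,0,0],[-0.285,0.355,0,0],[-0.342,0.426,0,0],[-0.399,0.5,0,0],[-0.45,0.573,0,0]]]'
python3 - <<'E'
from h import *
np.set_printoptions(precision=4,suppress=True)
T,s=tool();print(s["eef_pos"],s["ee_rot"],s["joint_positions"],s["wrist_force"],s["opening"])
p=snapshot("wrist");save(p,"w1.png");print(p["hand_eye"],p["fx"],p["cx"],p["cy"])
W=world(p,T)
for q in("spindle_top","spindle_foot"):
    for r in landmark_of(p,q): print(q,np.round(r["centre"],4),r["confidence"])
m=(W[...,2]>.12)&(W[...,2]<.16)&(np.hypot(W[...,0]-.463,W[...,1]-.05)<.03)
print(m.sum(),W[m].mean(0),np.median(W[m],0))
m2=(W[...,2]>.082)&(W[...,2]<.093)&(np.hypot(W[...,0]-.463,W[...,1]-.05)<.08)
pts=W[m2]; print(m2.sum(),np.median(pts[:,2]),cv2.minEnclosingCircle(pts[:,:2].astype(np.float32)))
E
```

```text
time_s: 1.8
eef_pos: [0.3437, -0.2931, 0.3017]
ee_rot: [[-0.945, -0.327, 0.001], [-0.327, 0.945, -0.0], [-0.001, -0.001, -1.0]]
wrist_force: [1.8, 1.0, 0.3]
opening: -0.0
time_s: 2.6
eef_pos: [0.4628, 0.0534, 0.3022]
ee_rot: [[-0.945, -0.328, 0.002], [-0.328, 0.945, 0.0], [-0.002, -0.001, -1.0]]
wrist_force: [1.2, -0.9, -0.3]
opening: 0.0005
[0.4628 0.0534 0.3022] [[-0.9447 -0.3278  0.0022]
 [-0.3278  0.9447  0.0001]
 [-0.0021 -0.0006 -1.    ]] [  30.946    -2.1846  -17.7884    0.0595  -74.2851 -101.8249] [ 1.1564 -0.945  -0.3452] 0.0005115313466652512
[[-0.0013 -0.9463 -0.3233  0.0836]
 [ 1.     -0.0016  0.0008  0.    ]
 [-0.0013 -0.3233  0.9463 -0.1426]
 [ 0.      0.      0.      1.    ]] 419.3987261561287 321.89206288875766 244.25256037094374
spindle_top [0.4621 0.0486 0.1398] 0.97
spindle_foot [0.4637 0.0537 0.0896] 0.91
268 [0.4618 0.0486 0.1377] [0.4614 0.0485 0.1402]
11756 0.08701755688304255 ((0.46368688344955444, 0.04907305911183357), 0.055073074996471405)
```

```bash
python3 -m creep '[[[0.003,-0.008,0.06,0],[0.003,-0.008,0.12,0],[0.003,-0.008,0.18,0],[0.003,-0.008,0.23,0],[0.003,-0.008,0.27,0],[0.003,-0.008,0.294,0],[0.003,-0.008,0.296,0],[0.003,-0.008,0.296,0]]]'
python3 -m creep '[[[0,0,0,0],[0,0,0,0],[0,0,0,0],[0,0,0,0],[0,0,0.002,0],[0,0,0.004,0],[0,0,0.005,0],[0,0,0.005,0]]]'
cat > f.py <<'E'
from h import *
F=[];P=[]
for i in range(6):
    s=arm.sense();F.append(s["wrist_force"]);P.append(s["eef_pos"]);snapshot("wrist")
print(s["time_s"],"F",np.round(np.mean(F,0),3),"sd",np.round(np.std(F,0),3),"P",np.round(np.mean(P,0),4))
E
python3 f.py
```

```text
time_s: 3.55
eef_pos: [0.4629, 0.0485, 0.1538]
ee_rot: [[-0.944, -0.33, 0.001], [-0.33, 0.944, -0.001], [-0.0, -0.001, -1.0]]
wrist_force: [0.0, -0.6, 0.2]
opening: 0.0003
time_s: 4.35
eef_pos: [0.4628, 0.0485, 0.1512]
ee_rot: [[-0.944, -0.33, 0.0], [-0.33, 0.944, -0.001], [-0.0, -0.001, -1.0]]
wrist_force: [0.4, 0.2, -0.9]
opening: -0.0002
4.6 F [ 0.022 -0.178 -0.006] sd [0.475 0.298 0.432] P [0.4629 0.0485 0.1513]
```

```bash
python3 -m creep '[[[0,0,0.004,0],[0,0,0.008,0],[0,0,0.011,0],[0,0,0.014,0],[0,0,0.016,0],[0,0,0.018,0],[0,0,0.02,0],[0,0,0.022,0]]]'
python3 -m creep '[[[0,0,0.002,0],[0,0,0.005,0],[0,0,0.008,0],[0,0,0.011,0],[0,0,0.013,0],[0,0,0.015,0],[0,0,0.017,0],[0,0,0.018,0]]]'
python3 f.py
```

```text
time_s: 5.45
eef_pos: [0.463, 0.0486, 0.1404]
ee_rot: [[-0.944, -0.33, 0.001], [-0.33, 0.944, -0.001], [-0.001, -0.001, -1.0]]
wrist_force: [-1.7, 0.5, 2.9]
opening: -0.0
time_s: 6.25
eef_pos: [0.463, 0.0487, 0.1314]
ee_rot: [[-0.944, -0.33, 0.001], [-0.33, 0.944, -0.0], [-0.001, -0.001, -1.0]]
wrist_force: [-1.1, 2.4, 2.8]
opening: -0.0002
6.5 F [-1.281  2.078  3.265] sd [0.116 0.492 0.353] P [0.463  0.0487 0.1314]
```

Run:
```python
from h import *
F=[]
for i in range(24):
    T,s=tool();F.append(s["wrist_force"]);p=snapshot("wrist" if i<23 else "scene")
    if i==22:
        W=world(p,T);m=(np.hypot(W[...,0]-.463,W[...,1]-.049)<.053)&(W[...,2]<.1)&(W[...,2]>.065);print("pan z",np.median(W[m][:,2]),m.sum())
F=np.array(F);print(s["time_s"],F.mean(0),F.std(0)/len(F)**.5, F[:12].mean(0))
save(p,"s2.png",(180,130,400,280),3)
```

```text
pan z 0.07547610523435991 27177
7.7 [-0.97061631  1.97603021  2.96082702] [0.11476693 0.09493192 0.0949591 ] [-1.10429973  1.96065367  3.09538972]
```

View pics/s2.png

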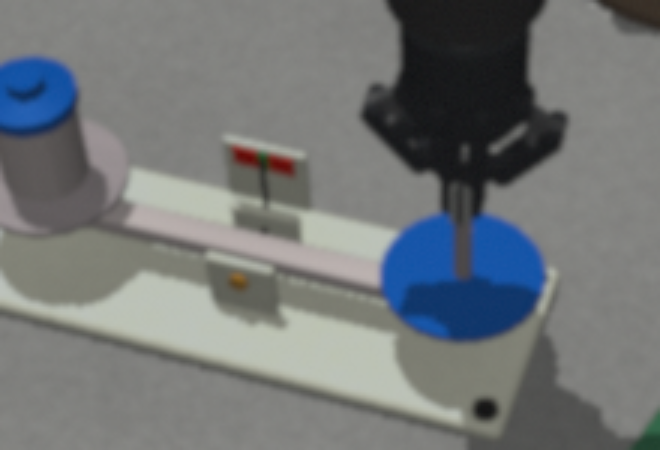

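The force is 2.96 ± 0.1 N with the pointer on green at about (263,160) in the crop, and the pan at z = 0.0755, so it is level. That means 300 g, i.e. the brass and white rings. Now I'll release and go to the brass ring.

```bash
python3 -m creep '[[[0,0,-0.006,0],[0,0,-0.02,0],[0,0,-0.05,0],[0,0,-0.11,0],[0,0,-0.18,0],[0,0,-0.25,0],[0,0,-0.31,0],[0,0,-0.34,0]]]'
python3 -m creep '[[[-0.01,0.08,0,0],[-0.02,0.16,0,0],[-0.03,0.24,0,0],[-0.04,0.31,0,0],[-0.045,0.36,0,0],[-0.046,0.38,0,0],[-0.046,0.38,0,0],[-0.046,0.38,0,0]]]' 0.2
cat > rings.py <<'E'
from h import *
def rings():
    T,s=tool();p=snapshot("wrist");W=world(p,T);hsv=cv2.cvtColor(p["image"],cv2.COLOR_RGB2HSV);out={}
    print("tcp",np.round(s["eef_pos"],4),"open",round(s["opening"],4),"t",s["time_s"])
    for q,h,r in(("w200_mid",.025,20),("w100_mid",.029,22.5),("w400_mid",.031,25)):
        for l in landmark_of(p,q):
            c=l["centre"]
            m=(np.hypot(W[...,0]-c[0],W[...,1]-c[1])<.035)&(abs(W[...,2]-h)<.004)
            if m.sum()<30: print(q,np.round(c,4),"no top",l["confidence"]);continue
            cc,rr=cv2.minEnclosingCircle(W[m][:,:2].astype(np.float32))
            print(q,np.round(c,4),round(l["confidence"],2),"top circle",np.round(cc,4),"r",round(rr,4),"z",np.median(W[m][:,2]),"hsv",np.median(hsv[m],0),"rows",np.round((T[:3,:3].T@(np.r_[cc,.006]-T[:3,3]))/.5,4))
    return p
E
python3 - <<'E'
from rings import *
p=rings();save(p,"w2.png")
E
```

```text
time_s: 8.55
eef_pos: [0.4632, 0.0485, 0.3047]
ee_rot: [[-0.944, -0.33, 0.004], [-0.33, 0.944, 0.0], [-0.004, -0.001, -1.0]]
wrist_force: [-0.3, 0.1, -0.2]
opening: -0.0
time_s: 9.35
eef_pos: [0.4221, 0.2347, 0.3045]
ee_rot: [[-0.944, -0.33, 0.004], [-0.33, 0.944, -0.0], [-0.003, -0.001, -1.0]]
wrist_force: [-0.1, -1.1, -1.1]
opening: 0.0685
tcp [0.4221 0.2347 0.3045] open 0.0685 t 9.35
w200_mid [0.326  0.2965 0.0095] 0.91 top circle [0.3241 0.2966] r 0.0199 z 0.0221626854178405 hsv [168.  92. 183.] rows [0.146  0.1825 0.5963]
w200_mid [0.3179 0.1888 0.0087] 0.69 top circle [0.3179 0.1862] r 0.0198 z 0.02209274303379652 hsv [112. 192. 168.] rows [ 0.2308 -0.0218  0.5963]
w200_mid [0.4277 0.2343 0.0144] 0.55 top circle [0.4246 0.2326] r 0.0201 z 0.024826550139879666 hsv [ 16. 160. 176.] rows [-0.0014 -0.0048  0.597 ]
w100_mid [0.5348 0.4463 0.0112] 0.75 top circle [0.5354 0.4437] r 0.0223 z 0.026187685767951635 hsv [173. 128. 132.] rows [-0.35    0.3205  0.5977]
w100_mid [0.5309 0.2872 0.0176] 0.71 top circle [0.5281 0.2867] r 0.0229 z 0.028926434563836367 hsv [ 42.   5. 191.] rows [-0.2325  0.0291  0.5978]
w100_mid [0.6587 0.4194 0.0134] 0.69 top circle [0.6581 0.418 ] r 0.0225 z 0.026107788318821656 hsv [169. 100. 182.] rows [-0.5646  0.191   0.5986]
w400_mid [0.4326 0.3421 0.0181] 0.9 top circle [0.4309 0.3411] r 0.0252 z 0.03105170682462083 hsv [150.   9.  58.] rows [-0.0849  0.1958  0.597 ]
w400_mid [0.4615 0.0473 0.0589] no top 0.68
```

View pics/w2.png

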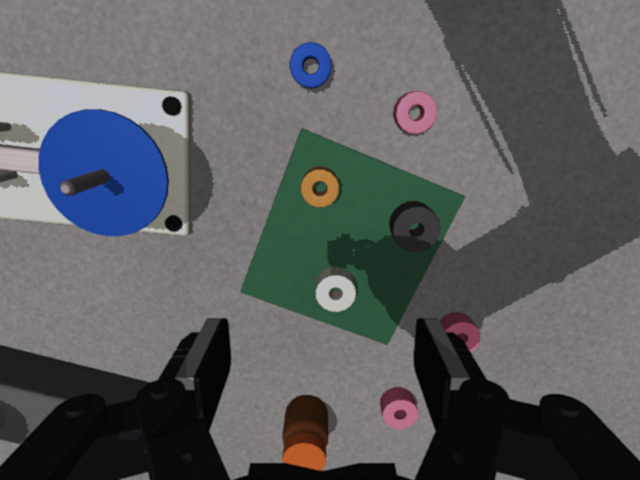

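```bash
python3 -m creep '[[[-0.0014,-0.005,0.08,0],[-0.0014,-0.005,0.17,0],[-0.0014,-0.005,0.26,0],[-0.0014,-0.005,0.35,0],[-0.0014,-0.005,0.43,0],[-0.0014,-0.005,0.48,0],[-0.0014,-0.005,0.5,0],[-0.0014,-0.005,0.5,0]]]' 0.2
python3 - <<'E'
from h import *
print(rows([.4246,.2326,.006]))
E
```

```text
time_s: 10.35
eef_pos: [0.4248, 0.2316, 0.0539]
ee_rot: [[-0.945, -0.328, 0.003], [-0.328, 0.945, -0.002], [-0.002, -0.002, -1.0]]
wrist_force: [0.5, 0.1, 0.4]
opening: 0.068
[-0.00017003  0.00224834  0.09572913]
```

```bash
python3 -m creep '[[[0,0.002,0.03,0],[0,0.002,0.06,0],[0,0.002,0.08,0],[0,0.002,0.09,0],[0,0.002,0.095,0],[0,0.002,0.095,0],[0,0.002,0.095,0],[0,0.002,0.095,0]]]'
python3 -m creep '[[[0,0,0,0],[0,0,0,0],[0,0,0,0],[0,0,0,0],[0,0,0,0],[0,0,0,0],[0,0,0,0],[0,0,0,0]]]' 1
python3 -m creep '[[[0,0,-0.03,0],[0,0,-0.08,0],[0,0,-0.16,0],[0,0,-0.25,0],[0,0,-0.33,0],[0,0,-0.38,0],[0,0,-0.4,0],[0,0,-0.4,0]]]'
python3 - <<'E'
from h import *
np.set_printoptions(precision=4,suppress=True)
T,s=tool();p=snapshot("wrist");save(p,"w3.png");print(s["eef_pos"],s["opening"],s["wrist_force"])
print(rows([.4637,.0491,.21]))
E
```

```text
time_s: 11.15
eef_pos: [0.4248, 0.2327, 0.0069]
ee_rot: [[-0.944, -0.329, 0.003], [-0.329, 0.944, -0.001], [-0.003, -0.002, -1.0]]
wrist_force: [-0.4, 0.7, 0.5]
opening: 0.0681
time_s: 11.95
eef_pos: [0.425, 0.2328, 0.0076]
ee_rot: [[-0.944, -0.329, 0.004], [-0.329, 0.944, -0.001], [-0.003, -0.002, -1.0]]
wrist_force: [-2.7, -1.6, 8.5]
opening: 0.0376
time_s: 12.75
eef_pos: [0.4243, 0.2333, 0.2082]
ee_rot: [[-0.944, -0.329, 0.005], [-0.329, 0.944, 0.001], [-0.005, -0.001, -1.0]]
wrist_force: [0.4, -0.6, -3.1]
opening: 0.0375
[0.4243 0.2333 0.2082] 0.03753609139355339 [ 0.3545 -0.6261 -3.0903]
[ 0.0451 -0.3731 -0.0059]
```

View pics/w3.png

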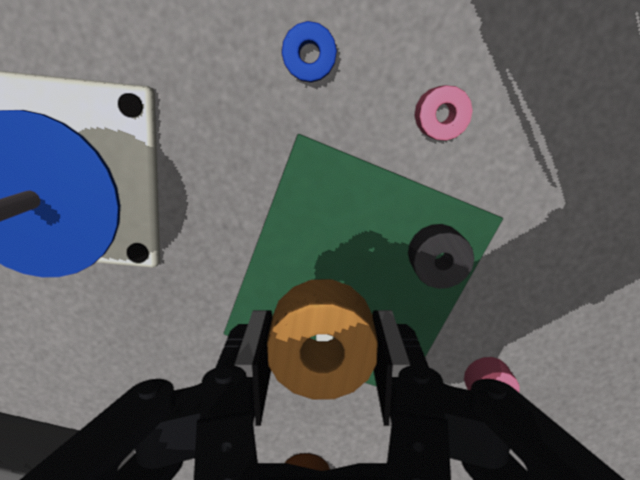

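```bash
cat > held.py <<'E'
from h import *
import sys
np.set_printoptions(precision=4,suppress=True)
def held(r,cmask):
    T,s=tool();p=snapshot("wrist");W=world(p,np.eye(4))  # tool frame
    hsv=cv2.cvtColor(p["image"],cv2.COLOR_RGB2HSV)
    m=cmask(hsv)&(np.hypot(W[...,0],W[...,1])<.035)&(W[...,2]>-.04)&(W[...,2]<.01)
    P=W[m];zt=np.percentile(P[:,2],5);print("n",len(P),"z range",P[:,2].min(),np.percentile(P[:,2],[5,25,50,75,95]),P[:,2].max())
    top=P[abs(P[:,2]-zt)<.003]
    for _ in range(3):
        A=np.c_[top[:,:2],np.ones(len(top))];k=np.linalg.lstsq(A,top[:,2],rcond=None)[0]
        e=P[:,2]-np.c_[P[:,:2],np.ones(len(P))]@k; top=P[abs(e)<.0012]
    c,rr=cv2.minEnclosingCircle(top[:,:2].astype(np.float32))
    print("top plane slopes",k,"n",len(top),"circle",np.round(c,4),rr,"x ext",top[:,0].min(),top[:,0].max(),"y ext",top[:,1].min(),top[:,1].max())
    print("tcp",s["eef_pos"],"F",s["wrist_force"],s["opening"]);return p
if __name__=="__main__":
    if sys.argv[1]=="b": held(20,lambda h:(h[...,0]>8)&(h[...,0]<24)&(h[...,1]>100))
    else: held(22.5,lambda h:(h[...,1]<40)&(h[...,2]>90))
E
python3 held.py b
```

```text
n 10533 z range -0.03758421279392299 [-0.0181 -0.0174 -0.0169 -0.0132 -0.0014] 0.0036996438871435555
top plane slopes [-0.0021 -0.0041 -0.0172] n 6913 circle [0.001  0.0001] 0.019967753440141678 x ext -0.01874728713460784 0.020778480538781827 y ext -0.019113974083006514 0.019043265725920494
tcp [0.4237 0.2327 0.2068] F [-0.2122 -0.5294 -2.4458] 0.037749443405220205
```

```bash
python3 -m creep '[[[0.01,-0.06,0,0],[0.02,-0.14,0,0],[0.03,-0.22,0,0],[0.035,-0.29,0,0],[0.04,-0.34,0,0],[0.043,-0.365,0,0],[0.043,-0.372,0,0],[0.043,-0.372,0,0]]]'
cat > spin.py <<'E'
from h import *
import sys
np.set_printoptions(precision=4,suppress=True)
off=np.array([float(sys.argv[1]),float(sys.argv[2])])   # ring centre in tool xy
zp=float(sys.argv[3]) if len(sys.argv)>3 else .087
zt=float(sys.argv[4]) if len(sys.argv)>4 else 0.15
E=[]
for i in range(4):
    T,s=tool();p=snapshot("wrist");W=world(p,T);E.append(T[:3,3])
    hsv=cv2.cvtColor(p["image"],cv2.COLOR_RGB2HSV)
    m=(abs(W[...,2]-zp)<.004)&(np.hypot(W[...,0]-.463,W[...,1]-.049)<.075)&(hsv[...,1]>100)
    q=W[m][:,:2]
    # robust rim: fit a circle of r=55 mm to convex hull
    from scipy.optimize import least_squares
    h=cv2.convexHull(q.astype(np.float32))[:,0]
    a=least_squares(lambda c:np.hypot(*(h-c[:2]).T)-.055,[.463,.049],loss="soft_l1",f_scale=.0005).x
    n=(W[...,2]>.1)&(W[...,2]<.146)&(np.hypot(W[...,0]-.463,W[...,1]-.049)<.018)
    print("pan",a,m.sum(),"z",np.median(W[m][:,2]),"spindle pts",n.sum(),[ (W[n][:,k].min(),W[n][:,k].max()) for k in(0,1,2)] if n.sum() else "")
    for l in landmark_of(p,"spindle_top"): print(l["centre"],l["confidence"])
T[:3,3]=np.mean(E,0);print("tcp",T[:3,3],"F",s["wrist_force"])
tgt=np.r_[np.array([.4637,.0491])-(T[:3,:3]@np.r_[off,0])[:2],zt]
print("target",tgt,"rows",T[:3,:3].T@(tgt-T[:3,3])/.5)
save(p,"spin_%.2f.png"%s["time_s"])
E
python3 spin.py 0.001 0.0001
```

```text
time_s: 13.65
eef_pos: [0.4639, 0.0495, 0.2055]
ee_rot: [[-0.945, -0.328, 0.0], [-0.328, 0.945, -0.003], [0.001, -0.003, -1.0]]
wrist_force: [-0.0, 0.7, -2.2]
opening: 0.0378
pan [0.4638 0.0493] 18125 z 0.08703025602960629 spindle pts 783 [(np.float64(0.45743474785483285), np.float64(0.46927516531474045)), (np.float64(0.04310839001795163), np.float64(0.05487792015333485)), (np.float64(0.10005283305700668), np.float64(0.14438362028731924))]
[0.4675, 0.0495, 0.138] 0.92
pan [0.4636 0.0497] 18165 z 0.08706183426364722 spindle pts 780 [(np.float64(0.4575316527537152), np.float64(0.46959081571262906)), (np.float64(0.043216090975494184), np.float64(0.05484416243441652)), (np.float64(0.1000235829006049), np.float64(0.14454594643756066))]
[0.4621, 0.0473, 0.1409] 0.8
pan [0.4638 0.0494] 18185 z 0.0870381345350198 spindle pts 778 [(np.float64(0.4574438226426016), np.float64(0.4696296703371018)), (np.float64(0.043094021307520596), np.float64(0.05486768870514225)), (np.float64(0.10004175424473177), np.float64(0.14456670014082956))]
[0.4624, 0.0475, 0.1408] 0.61
pan [0.4638 0.0495] 18198 z 0.08702098372447642 spindle pts 774 [(np.float64(0.45735181816860476), np.float64(0.4694440697493437)), (np.float64(0.043155392234863574), np.float64(0.055003803939473433)), (np.float64(0.10002142943423858), np.float64(0.1441028169286903))]
[0.4662, 0.0455, 0.1375] 0.96
[0.4619, 0.0484, 0.0588] 0.54
tcp [0.464  0.0502 0.206 ] F [ 0.237  -0.1112 -2.458 ]
target [0.4647 0.0493 0.15  ] rows [-0.0005 -0.0017  0.112 ]
```

```bash
python3 -m creep '[[[-0.0005,-0.0017,0.02,0],[-0.0005,-0.0017,0.045,0],[-0.0005,-0.0017,0.07,0],[-0.0005,-0.0017,0.09,0],[-0.0005,-0.0017,0.1,0],[-0.0005,-0.0017,0.106,0],[-0.0005,-0.0017,0.108,0],[-0.0005,-0.0017,0.108,0]]]'
python3 spin.py 0.001 0.0001 .087 .12 | tail -2
```

```text
time_s: 14.85
eef_pos: [0.465, 0.0494, 0.1527]
ee_rot: [[-0.944, -0.329, 0.002], [-0.329, 0.944, -0.002], [-0.002, -0.002, -1.0]]
wrist_force: [-0.3, 0.5, -2.2]
opening: 0.0381
tcp [0.465  0.0494 0.1528] F [ 0.2552  0.0797 -2.3468]
target [0.4647 0.0493 0.12  ] rows [0.0007 0.0002 0.0655]
```

```bash
python3 -m creep '[[[0.0005,0,0.003,0],[0.0005,0,0.008,0],[0.0005,0,0.013,0],[0.0005,0,0.018,0],[0.0005,0,0.023,0],[0.0005,0,0.028,0],[0.0005,0,0.032,0],[0.0005,0,0.035,0]]]'
python3 spin.py 0.001 0.0001 .087 .095 | tail -2
```

```text
time_s: 16.05
eef_pos: [0.4646, 0.0492, 0.1349]
ee_rot: [[-0.944, -0.329, 0.002], [-0.329, 0.944, -0.002], [-0.001, -0.002, -1.0]]
wrist_force: [0.0, 0.6, -1.7]
opening: 0.038
tcp [0.4646 0.0492 0.135 ] F [ 0.0681  0.363  -1.6247]
target [0.4647 0.0493 0.095 ] rows [-0.      0.0004  0.0801]
```

```bash
python3 -m creep '[[[0,0,0.008,0],[0,0,0.02,0],[0,0,0.034,0],[0,0,0.048,0],[0,0,0.062,0],[0,0,0.073,0],[0,0,0.08,0],[0,0,0.082,0]]]'
python3 f.py
```

```text
time_s: 17.25
eef_pos: [0.4646, 0.0491, 0.0937]
ee_rot: [[-0.944, -0.329, 0.002], [-0.329, 0.944, -0.002], [-0.001, -0.003, -1.0]]
wrist_force: [-0.3, -0.3, -1.7]
opening: 0.0379
17.5 F [ 0.045  0.158 -2.045] sd [0.384 0.511 0.471] P [0.4649 0.0492 0.0942]
```

```bash
python3 -m creep '[[[0,0,0.001,0],[0,0,0.002,0],[0,0,0.002,0],[0,0,0.002,0],[0,0,0.002,0],[0,0,0.002,0],[0,0,0.002,0],[0,0,0.002,0]]]'
python3 -m creep '[[[0,0,0,0],[0,0,0,0],[0,0,0,0],[0,0,0,0],[0,0,-0.005,0],[0,0,-0.015,0],[0,0,-0.03,0],[0,0,-0.05,0]]]' 0.2
python3 -m creep '[[[0,0,-0.04,0],[0,0,-0.1,0],[0,0,-0.18,0],[0,0,-0.26,0],[0,0,-0.32,0],[0,0,-0.36,0],[0,0,-0.38,0],[0,0,-0.38,0]]]'
python3 - <<'E'
from h import *
np.set_printoptions(precision=4,suppress=True)
T,s=tool();p=snapshot("wrist");W=world(p,T);save(p,"w4.png",(160,120,480,360),2)
hsv=cv2.cvtColor(p["image"],cv2.COLOR_RGB2HSV)
r=(np.hypot(W[...,0]-.4637,W[...,1]-.0491)<.03)&(abs(W[...,2]-.109)<.003)&(hsv[...,0]<25)&(hsv[...,1]>100)
A=np.c_[W[r][:,:2],np.ones(r.sum())]
print("ring",cv2.minEnclosingCircle(W[r][:,:2].astype(np.float32)),np.median(W[r][:,2]),np.linalg.lstsq(A,W[r][:,2],rcond=None)[0][:2])
b=(abs(W[...,2]-.087)<.004)&(np.hypot(W[...,0]-.463,W[...,1]-.049)<.06);print("pan z",np.median(W[b][:,2]))
print(s["time_s"],s["eef_pos"],rows([.5281,.2867,.20]))
E
```

```text
time_s: 18.35
eef_pos: [0.465, 0.0493, 0.0935]
ee_rot: [[-0.944, -0.329, 0.003], [-0.329, 0.944, -0.001], [-0.002, -0.002, -1.0]]
wrist_force: [0.1, -0.8, -1.8]
opening: 0.038
time_s: 19.15
eef_pos: [0.4648, 0.0493, 0.1192]
ee_rot: [[-0.944, -0.329, 0.003], [-0.329, 0.944, -0.002], [-0.002, -0.002, -1.0]]
wrist_force: [0.6, 0.3, -0.2]
opening: 0.0683
time_s: 19.95
eef_pos: [0.4647, 0.0497, 0.3107]
ee_rot: [[-0.944, -0.329, 0.005], [-0.329, 0.944, -0.0], [-0.005, -0.002, -1.0]]
wrist_force: [-0.3, -0.2, -0.1]
opening: 0.0679
ring ((0.4639671742916107, 0.049349457025527954), 0.019479023292660713) 0.10890644295555857 [0.007 0.002]
pan z 0.08705888069327344
19.95 [0.4647 0.0497 0.3107] [-0.2763  0.4061  0.2183]
```

View pics/w4.png

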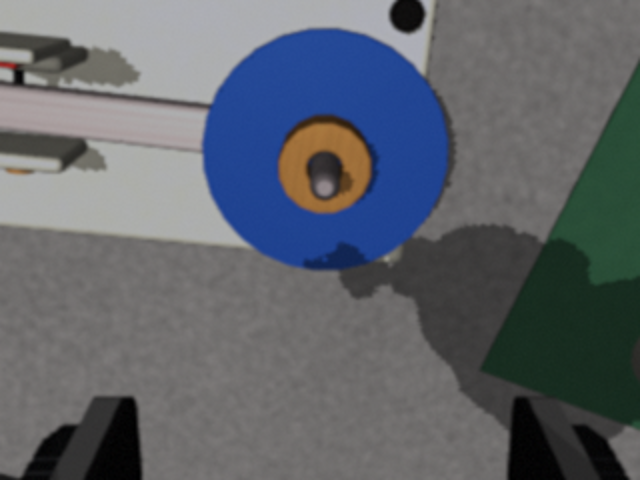

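The brass ring (crop (325,168)) is seated flat around the spindle: its top is at 0.109 m, centred within 0.5 mm. Next is the white ring.

```bash
python3 -m creep '[[[-0.04,0.06,0.01,0],[-0.09,0.135,0.02,0],[-0.14,0.21,0.03,0],[-0.19,0.285,0.04,0],[-0.235,0.35,0.05,0],[-0.265,0.39,0.05,0],[-0.276,0.406,0.05,0],[-0.276,0.406,0.05,0]]]'
python3 - <<'E'
from rings import *
rings()
E
```

```text
time_s: 20.8
eef_pos: [0.5273, 0.2872, 0.282]
ee_rot: [[-0.944, -0.33, 0.001], [-0.33, 0.944, -0.003], [0.001, -0.003, -1.0]]
wrist_force: [-0.2, -0.0, -0.5]
opening: 0.0683
tcp [0.5273 0.2872 0.282 ] open 0.0683 t 20.8
w200_mid [0.4691 0.0505 0.1   ] no top 0.89
w100_mid [0.6568 0.4182 0.0125] 0.73 top circle [0.6582 0.4181] r 0.0227 z 0.02616718809875801 hsv [170. 101. 176.] rows [-0.3338  0.1626  0.5513]
w100_mid [0.5362 0.4451 0.0126] 0.71 top circle [0.5361 0.4435] r 0.0223 z 0.026255295556031455 hsv [169. 101. 171.] rows [-0.12    0.2912  0.551 ]
w100_mid [0.5306 0.2877 0.018 ] 0.67 top circle [0.5283 0.2871] r 0.0224 z 0.02890459458406558 hsv [ 90.   5. 192.] rows [-0.0021  0.0011  0.5521]
w400_mid [0.4277 0.3455 0.0174] 0.56 top circle [0.431  0.3413] r 0.0251 z 0.031054469227839387 hsv [150.   9.  60.] rows [0.1457 0.1675 0.5516]
```

```bash
python3 -m creep '[[[-0.002,0.001,0.06,0],[-0.002,0.001,0.15,0],[-0.002,0.001,0.24,0],[-0.002,0.001,0.33,0],[-0.002,0.001,0.4,0],[-0.002,0.001,0.44,0],[-0.002,0.001,0.455,0],[-0.002,0.001,0.455,0]]]'
python3 - <<'E'
from h import *
print(rows([.5283,.2871,.0075]))
E
```

```text
time_s: 21.8
eef_pos: [0.5288, 0.2853, 0.0566]
ee_rot: [[-0.945, -0.328, 0.002], [-0.328, 0.945, -0.002], [-0.002, -0.002, -1.0]]
wrist_force: [0.2, 0.2, 0.8]
opening: 0.0686
[-0.00015299  0.0040042   0.09824727]
```

```bash
python3 -m creep '[[[0,0.003,0.03,0],[0,0.0035,0.06,0],[0,0.0035,0.08,0],[0,0.0035,0.09,0],[0,0.0035,0.097,0],[0,0.0035,0.097,0],[0,0.0035,0.097,0],[0,0.0035,0.097,0]]]'
python3 -m creep '[[[0,0,0,0],[0,0,0,0],[0,0,0,0],[0,0,0,0],[0,0,0,0],[0,0,0,0],[0,0,0,0],[0,0,0,0]]]' 1
python3 -m creep '[[[0,0,-0.03,0],[0,0,-0.08,0],[0,0,-0.16,0],[0,0,-0.25,0],[0,0,-0.34,0],[0,0,-0.41,0],[0,0,-0.45,0],[0,0,-0.45,0]]]'
python3 held.py w
python3 - <<'E'
from h import *
print(rows([.4647,.0494,.225]))
E
```

```text
time_s: 22.6
eef_pos: [0.5286, 0.2871, 0.0087]
ee_rot: [[-0.945, -0.328, 0.003], [-0.328, 0.945, -0.001], [-0.003, -0.002, -1.0]]
wrist_force: [0.3, 0.1, 0.1]
opening: 0.0681
time_s: 23.4
eef_pos: [0.5289, 0.2873, 0.0095]
ee_rot: [[-0.945, -0.328, 0.004], [-0.328, 0.945, -0.001], [-0.003, -0.002, -1.0]]
wrist_force: [-1.5, -0.8, 5.2]
opening: 0.0426
time_s: 24.2
eef_pos: [0.5292, 0.2884, 0.2384]
ee_rot: [[-0.944, -0.329, 0.009], [-0.329, 0.944, 0.003], [-0.009, 0.0, -1.0]]
wrist_force: [0.5, -1.4, -0.8]
opening: 0.0429
n 9838 z range -0.039997369049071724 [-0.0203 -0.0198 -0.0194 -0.0189 -0.0183] 0.0061274581529668914
top plane slopes [-0.0008 -0.0039 -0.0194] n 9205 circle [0.0004 0.0013] 0.023355163633823395 x ext -0.021952559595850685 0.022648406489629215 y ext -0.021202010024957803 0.02140705671209275
tcp [0.5292 0.2884 0.2384] F [ 0.4751 -1.3674 -0.8108] 0.04287463353272674
[ 0.27686229 -0.40871317  0.02063295]
```

```bash
python3 -m creep '[[[0.04,-0.06,0.0,0],[0.09,-0.135,0.005,0],[0.14,-0.21,0.01,0],[0.19,-0.285,0.015,0],[0.235,-0.35,0.02,0],[0.265,-0.39,0.02,0],[0.277,-0.408,0.02,0],[0.277,-0.408,0.02,0]]]'
python3 held.py w; python3 spin.py 0.0004 0.0001 .087 .154 | tail -6
```

```text
time_s: 25.05
eef_pos: [0.4637, 0.0486, 0.2246]
ee_rot: [[-0.945, -0.327, 0.005], [-0.327, 0.945, 0.001], [-0.005, -0.0, -1.0]]
wrist_force: [-0.3, 0.4, -1.0]
opening: 0.043
n 9529 z range -0.021392373358425504 [-0.0203 -0.0198 -0.0194 -0.019  -0.0184] 0.005130887736502304
top plane slopes [-0.0019 -0.0044 -0.0194] n 9158 circle [0.0003 0.0001] 0.02259535901248455 x ext -0.021935322720091688 0.02270304811717217 y ext -0.021082638170957867 0.021189699892783027
tcp [0.4637 0.0486 0.2246] F [-0.2945  0.3989 -1.0136] 0.04296569273864871
[0.4621, 0.0473, 0.1446] 0.83
pan [0.4637 0.0495] 14108 z 0.08702381380852797 spindle pts 2338 [(np.float64(0.44502487786290695), np.float64(0.48094757480630923)), (np.float64(0.031138390949087477), np.float64(0.06675557717565171)), (np.float64(0.1001135872712296), np.float64(0.14447201598946086))]
[0.4634, 0.049, 0.1401] 0.63
[0.5006, -0.0941, 0.0033] 0.51
tcp [0.4647 0.0502 0.2249] F [-0.4154 -0.1839 -0.2302]
target [0.4641 0.0491 0.154 ] rows [ 0.0025 -0.0015  0.1418]
```

```bash
python3 -m creep '[[[0.002,-0.0015,0.02,0],[0.002,-0.0015,0.05,0],[0.002,-0.0015,0.08,0],[0.002,-0.0015,0.11,0],[0.002,-0.0015,0.128,0],[0.002,-0.0015,0.137,0],[0.002,-0.0015,0.14,0],[0.002,-0.0015,0.14,0]]]'
python3 spin.py 0.0003 0.0001 .087 .139 | tail -2
```

```text
time_s: 26.3
eef_pos: [0.4645, 0.0494, 0.1553]
ee_rot: [[-0.944, -0.329, 0.006], [-0.329, 0.944, 0.001], [-0.006, -0.0, -1.0]]
wrist_force: [0.1, -0.5, -1.0]
opening: 0.0427
tcp [0.4646 0.0494 0.1555] F [-0.0331 -1.019  -1.591 ]
target [0.464  0.0491 0.139 ] rows [ 0.0015 -0.0002  0.033 ]
```

```bash
python3 -m creep '[[[0.0013,0,0.002,0],[0.0013,0,0.006,0],[0.0013,0,0.011,0],[0.0013,0,0.016,0],[0.0013,0,0.021,0],[0.0013,0,0.026,0],[0.0013,0,0.03,0],[0.0013,0,0.033,0]]]'
python3 spin.py 0.0003 0.0001 .087 .117 | tail -2
```

```text
time_s: 27.5
eef_pos: [0.4639, 0.0491, 0.1386]
ee_rot: [[-0.944, -0.329, 0.006], [-0.329, 0.944, 0.002], [-0.006, -0.0, -1.0]]
wrist_force: [-0.5, 0.4, -2.0]
opening: 0.0428
tcp [0.4639 0.0491 0.1388] F [-0.3197 -0.1309 -0.3117]
target [0.464  0.0491 0.117 ] rows [ 0.0001 -0.0001  0.0435]
```

```bash
python3 -m creep '[[[0,0,0.006,0],[0,0,0.014,0],[0,0,0.022,0],[0,0,0.03,0],[0,0,0.037,0],[0,0,0.042,0],[0,0,0.045,0],[0,0,0.045,0]]]'
python3 f.py
```

```text
time_s: 28.7
eef_pos: [0.464, 0.0492, 0.1162]
ee_rot: [[-0.944, -0.329, 0.006], [-0.329, 0.944, 0.002], [-0.006, -0.0, -1.0]]
wrist_force: [-0.1, -0.6, -1.1]
opening: 0.0421
28.95 F [-0.146 -0.176 -0.93 ] sd [0.166 0.441 0.339] P [0.4642 0.0492 0.1165]
```

Hanging freely just above the brass ring, so I'll open, wait, and lift.

```bash
python3 -m creep '[[[0,0,0,0],[0,0,0,0],[0,0,0,0],[0,0,0,0],[0,0,0,0],[0,0,0,0],[0,0,-0.005,0],[0,0,-0.015,0]]]' 0.2
python3 -m creep '[[[0,0,-0.02,0],[0,0,-0.06,0],[0,0,-0.13,0],[0,0,-0.21,0],[0,0,-0.28,0],[0,0,-0.33,0],[0,0,-0.35,0],[0,0,-0.35,0]]]'
python3 -m creep '[[[0,0,0,0],[0,0,0,0],[0,0,0,0],[0,0,0,0],[0,0,0,0],[0,0,0,0],[0,0,0,0],[0,0,0,0]]]'
cat > fin.py <<'E'
from h import *
np.set_printoptions(precision=4,suppress=True)
T,s=tool();p=snapshot("wrist");W=world(p,T)
hsv=cv2.cvtColor(p["image"],cv2.COLOR_RGB2HSV);d=np.hypot(W[...,0]-.4637,W[...,1]-.0491)
b=(d<.053)&(d>.03)&(W[...,2]>.06)&(W[...,2]<.1);print("pan z",np.median(W[b][:,2]))
r=(d<.03)&(hsv[...,1]<40)&(hsv[...,2]>120)&(W[...,2]<.128)&(W[...,2]>.118)
A=np.c_[W[r][:,:2],np.ones(r.sum())]
print("white",cv2.minEnclosingCircle(W[r][:,:2].astype(np.float32)),np.median(W[r][:,2]),np.linalg.lstsq(A,W[r][:,2],rcond=None)[0][:2])
for l in landmark_of(p,"w400_mid"):print(l["centre"],l["confidence"])
print(s["time_s"],s["eef_pos"],s["wrist_force"])
q=snapshot("scene");a=p["image"][100:340,160:480,::-1];c=q["image"][130:290,180:400,::-1]
cv2.imwrite("pics/fin%.1f.png"%s["time_s"],np.hstack([cv2.resize(a,(400,300)),cv2.resize(c,(400,300))]));print("fin%.1f"%s["time_s"])
E
python3 fin.py
```

```text
time_s: 29.8
eef_pos: [0.4639, 0.0491, 0.1241]
ee_rot: [[-0.944, -0.329, 0.006], [-0.329, 0.944, 0.002], [-0.006, -0.0, -1.0]]
wrist_force: [-0.6, 0.2, 0.3]
opening: 0.0682
time_s: 30.6
eef_pos: [0.4634, 0.049, 0.3008]
ee_rot: [[-0.944, -0.329, 0.009], [-0.329, 0.944, 0.003], [-0.009, 0.0, -1.0]]
wrist_force: [-0.0, -0.4, 0.2]
opening: 0.0681
time_s: 31.4
eef_pos: [0.4634, 0.0491, 0.3008]
ee_rot: [[-0.944, -0.329, 0.009], [-0.329, 0.944, 0.003], [-0.009, 0.0, -1.0]]
wrist_force: [0.8, 0.4, -0.2]
opening: 0.0685
pan z 0.07573654320361495
white ((0.4634416699409485, 0.04996425285935402), 0.022193042561411858) 0.12360994775886183 [0.0002 0.0018]
[0.4291, 0.3434, 0.0172] 0.92
31.4 [0.4634 0.0491 0.3008] [ 0.8123  0.3844 -0.2354]
fin31.4
```

```bash
python3 -m creep '[[[0,0,0,0],[0,0,0,0],[0,0,0,0],[0,0,0,0],[0,0,0,0],[0,0,0,0],[0,0,0,0],[0,0,0,0]]]' >/dev/null
python3 -m creep '[[[0,0,0,0],[0,0,0,0],[0,0,0,0],[0,0,0,0],[0,0,0,0],[0,0,0,0],[0,0,0,0],[0,0,0,0]]]' >/dev/null
python3 fin.py; cp pics/fin33*.png pics/final.png
```

```text
pan z 0.07573091836972587
white ((0.46335503458976746, 0.04972434416413307), 0.022213267162442207) 0.12360645302313508 [ 0.0001 -0.0015]
[0.4315, 0.3414, 0.0182] 0.72
33.15 [0.4634 0.0491 0.3009] [0.1022 0.3324 0.1555]
fin33.1
```

View pics/final.png

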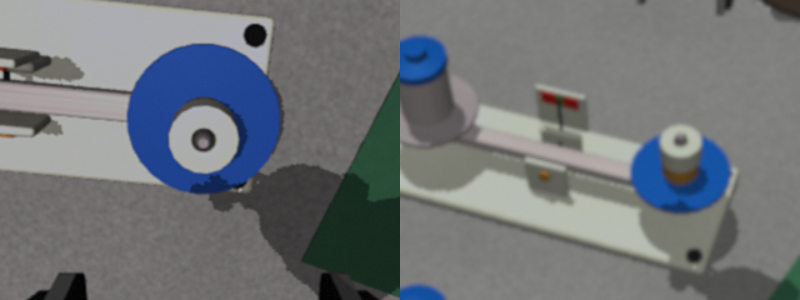

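The picture shows white on brass on the spindle at (680,150), with the pointer at the middle patch near (561,100). The pan is steady at 0.0757 m. I'm handing in.

```bash
python3 -c "
from plant import arm; arm.job_done()"
```

```text
the job is handed in; nothing more can be done
```

The bucket needs a 300 g counterweight. I threaded the brass 200 g ring and then the white 100 g ring onto the spindle, and handed the job in at about 33 s.

- **Weighing:** I pressed the spindle top down to level with the closed fingers. The pan was at 75.5 mm and the pointer was on green. The push was 2.96 ± 0.1 N.
- **Sideways force:** While I pressed there was also about 2.2 N sideways that I could not explain. I left it out because only the vertical push counts, and the next possible weight, 500 g, would have needed 4.9 N.
- **Last checks:**
  - The pan was steady at 75.7 mm over 1.75 s, so the beam is about 0.005 rad from level.
  - Both rings are flat and seated, within about 1 mm of the spindle axis.
  - The steel ring is where it started, to within measurement error, and the gripper is open and clear of everything.
- **Not checked:** I did not re-measure the buckets or the jar, but no move came near them.

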